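# Hang the facade on the tower model

### The job

Two facade panels stand in the plywood rack. Lift out the one with the keyhole, slip its keyhole over the headed steel stud on the tower core with the balcony facing outwards, and slide it down until it hangs fully home on the stud, locked behind the head, upright and flat along the core; then let go. Leave the other panel standing in the rack and do not knock over or push away the small loose tower.

Things in the scene. Friction and masses are not known exactly. Their poses are not given: they have to be found in the camera images.
- facade: Loose pale plastic panel with a keyhole: 8 thick (x), 110 wide (y), 190 tall (z), about 0.18 kg. Origin: mid-thickness, centre of the bottom edge; z up, x out of its front. Back flat; on the front a balcony 80 wide sticks out 18 mm at heights 44 to 64, window frames 1.5 mm. It starts upright in one of the rack's two slots (which one varies), front towards the rack's +x.
- facade_grip (a point): Middle of the facade's plain top strip (top 28 mm), 15 mm below its top edge, mid-thickness: the place to pinch it from above, across its 8 mm thickness.
- facade_hole (a point): Centre of the keyhole's wide part, a 32 mm octagonal hole, mid-thickness, 85 mm above the panel's bottom edge. From it a slot 16 wide runs straight up to its closed end at 126 mm.
- facade_seat (a point): Where the stud's axis lies in the facade when it is fully home: in the slot, mid-thickness, 120 mm above the panel's bottom edge, 35 mm above the hole's centre.
- facade_balcony (a point): Point inside the facade's balcony slab near its outer edge, 20 mm in front of mid-thickness, 47 mm above the bottom edge; shows which side is the front.
- plain_panel: The other panel in the rack: same size, outline, balcony and origin as the facade but without keyhole (windows where the keyhole would be). It must stay standing in its slot.
- rack: Fixed plywood rack, 170 (x) x 130 (y), base 10 thick, origin under its centre, z up. Two slots along its y, 11 wide, centred at x = -55 and +55 mm, between cheeks whose tops are 40 mm above the table. Panels stand on the base: bottom edges 10 mm, tops 200 mm above the table. It is on the left or the right half of the table.
- core: Fixed tower core: a pale plastic block 80 (x) x 120 (y) on an 18 thick fibreboard base 180 x 170. Origin: under the centre of the base, z up. The block spans x = -60 to +20 mm, its top 170 mm above the table. The stud sticks out of its flat +x face (facing roughly away from the robot). It stands on the half of the table without the rack.
- stud (a point): Steel stud: middle of its neck, 150 mm above the table, 5.5 mm out from the core's face; axes as the core's, x out along the stud. Neck 12 in diameter, 11 long; head 24 in diameter, 7 thick, front bevelled; ends 18 mm out. Fully home, the facade's slot end rests on the neck, its bottom 30 mm above the table, its top 50 mm above the core's top, leaving room for fingers behind.
- small_tower: Loose pale plastic tower, 46 x 46, 100 tall, origin under its centre, standing between rack and core. To be left standing where it is.
Mind the look-alikes: they are no part of the job. What is shaped like the rack but turquoise or yellow is not meant.

How it is judged:
On the way, in this order (a step that is already met when the one before it is completed fails the run):
1. the facade is lifted clear of the rack (z of facade in the frame of rack above 0.045 m), for 0.1 s.
2. the stud's head is through the keyhole's wide hole: the facade stands close against the core, balcony outwards, with its seat still 20 to 45 mm above the stud (z of facade_seat in the frame of stud between 0.02 and 0.045 m and y of facade_seat in the frame of stud between -0.008 and 0.008 m and x of facade_seat in the frame of stud between -0.006 and 0.005 m and x of facade_balcony in the frame of stud above 0.01 m), for 0.05 s.
At the end, for the whole second after the job is handed in: The facade hangs at rest on the stud, released: its seat point is within 4 mm of the stud's axis in height and sideways and within 5 mm along it, the balcony faces outwards, the panel is upright within 0.09 rad and square to the core within 0.12 rad (z of facade_seat in the frame of stud between -0.004 and 0.004 m and y of facade_seat in the frame of stud between -0.004 and 0.004 m and x of facade_seat in the frame of stud between -0.005 and 0.005 m and x of facade_balcony in the frame of stud above 0.01 m and angle between the z axis of facade and the z axis of core, either way round below 0.09 rad and angle between the x axis of facade and the x axis of core, either way round below 0.12 rad and linear speed of facade below 0.02 m/s and contact force between the fingers and facade below 0.1 N); the robot touches nothing.
It fails at once if the other panel is moved more than 20 mm or tipped over (distance of plain_panel from where it was at the start of the episode above 0.02 m or angle between plain_panel's own z axis and vertical above 0.3 rad).
It fails at once if the small tower is pushed more than 30 mm or tipped over (distance of small_tower from where it was at the start of the episode above 0.03 m or angle between small_tower's own z axis and vertical above 0.4 rad).
It also fails if it takes over 48 s, if anything falls off the work surface, if the arm or the gripper's body presses on something with over 40 N, if the wrist force passes 120 N, or if a joint passes its speed limit or range.

### The arm

A 6-joint arm with a two-finger parallel gripper is mounted at the origin on the work surface. World frame = base frame: x ahead of the robot, y to its left, z up, the work surface at z = 0. Lengths are in m, angles in rad, forces in N, time in s.
With the tool pointing down it reaches from about 0.225 to 0.875 m from the base axis. Payload 3.4 kg.
Tool frame: the origin (TCP) lies at the very end of the fingers, on their centre line; the grasp point (between the pads) lies 19 mm behind it; z points along the fingers, y is the line along which they close (so a half turn about z gives the same grasp; the last joint's range is limited). The gripper opens to 85 mm and grips with 20 to 120 N. Pads are 22 mm wide; open, the fingers measure 114 mm over their backs; the gripper's body (76 mm by 85 mm) begins 54 mm behind the grasp point. The pads swing forward as they close: fully open they stand 13 mm farther back than shut.
Start: joints at [1.182, 0.276, 1.505, -0, 1.361, -0.121], TCP at [0.152, 0.555, 0.203] pointing down, gripper open.
Joint ranges: [-2.89, 2.89], [-0.75, 2.08], [0.22, 2.7], [-1.18, 4.32], [0.11, 2.71], [-2.7, 2.7]. Speed limits (rad/s): [2.57, 2.57, 3.14, 3.14, 3.14, 3.14].

### API

Orientations are given as a unit quaternion [w, x, y, z].
In Python, from rig import readout, vision, manip gives the robot as it stands.
- The arm moves only by the shell command python3 -m handwheel 'ROWS' [FORCE]. ROWS is JSON, a list of rows, each a list of 3 entries, a list of its own where there are three numbers: the shift along the tool's x, y, z in mm, then the turn, a rotation vector about the tool's x, y, z in units of 6 degrees (1.0 is 6 degrees), then the closure, from -1 (fully open) to 1 (shut), so that 0 is half open. A call has 1 to 20 rows; each row shifts and turns the commanded pose from where the row before left it, along the tool's axes as they then stand; what a row does not reach is not made up. A row lasts 1/8 s, in which the tool goes at most 62.5 mm and 10.7 degrees, less where a joint would pass 70% of its speed; a pose out of reach is approached as far as the arm can. A call is refused whole if a number of a shift passes 62.5 or a number of a turn 1, either way. A call with a gripper value outside its range is refused whole. The fingers move at their own pace and stop on an object; FORCE is the grip in N (left out, the last holds). Time passes only in rows, so rows that do not move let the fingers close. It gives the time, the measured TCP pose, the force, the opening and the grip force at its end, in the units of the state.
- readout.get_state(): the state, without advancing time (a new reading comes with each control period).
- vision.get_image(name): name is "scene" or "side" or "wrist"; returns the picture (420x560x3 uint8, blue, green, red); there is no depth.
- vision.camera_params(name): a dict with "intrinsics" (3x3 intrinsics, pixels), "dist" ([k1, k2, p1, p2, k3] as OpenCV has them; the pictures are not rectified), "rvec" (rotation vector, rad) and "tvec" (3), from world to camera coordinates, as OpenCV has them; the wrist camera has in their place "hand_eye" (4x4, takes a point from camera to tool coordinates, whose origin is the TCP and whose axes are the flange's). Camera axes: x right, y down, z forward; pixel columns grow to the right and rows downward; lengths in m; the calibration is good to about 2 mm. A picture is of the moment at which its call begins: read the wrist's pose just before it. camera_params takes no time and is no camera call.
- manip.sign_off(): hands the job in; it is judged then, once.
The state is a dict: "clock": time; "qpos": joint angles; "qd": joint speeds; "effort": joint torques, N m; "position": TCP position; "ee_rot": TCP orientation; "contact_force": force on the tool from outside, world axes, zero at the start; "moment": the same for the moment, N m; "width": finger opening in m; "gripper_force": force on a finger pad.
Only numpy, scipy, OpenCV 4.12 (cv2) and the standard library are available. Lean on these libraries where they do the work, as an engineer would, in place of code of your own. Each camera call takes 0.05 s, during which the arm holds its last target. There are 200 camera calls.

## Working session

There is one attempt and no reset: what is moved stays moved. The work goes in short steps, Python scripts to look and compute and a shell command to move; the robot and the scene stay as the last step left them, time stands still between calls to the robot, and variables do not carry over. Pictures are saved under pics/ and viewed, at most 10 in all, crops included, and the job is handed in when it is done.

```bash
mkdir -p pics; python3 - <<'E'
from rig import readout, vision
import cv2,numpy as np
s=readout.get_state();print(s)
for n in("scene","side"):
    cv2.imwrite(f"pics/{n}0.png",vision.get_image(n));p=vision.camera_params(n)
    R=cv2.Rodrigues(np.array(p["rvec"]))[0];print(n,-R.T@np.array(p["tvec"]).ravel())
print(vision.camera_params("wrist"))
E
```

```text
{'clock': 0.0, 'qpos': array([ 1.18199338e+00,  2.76602490e-01,  1.50614311e+00,  1.84881581e-05,
        1.36070008e+00, -1.21017393e-01]), 'qd': array([-5.77930332e-04, -1.47910465e-04,  1.80406137e-03,  1.01438612e-03,
        3.04311784e-04, -3.10404866e-05]), 'effort': array([ 4.46206031e-04, -4.16768503e+01, -2.45811260e+01,  1.39409835e-04,
        1.10414889e-02, -1.17585293e-05]), 'position': array([0.15192798, 0.55396001, 0.20233152]), 'ee_rot': array([-2.42374934e-04,  1.33494941e-01,  9.91049061e-01, -8.94293925e-04]), 'contact_force': array([-0.4483013 , -0.50390053,  0.54912606]), 'moment': array([0.04076767, 0.02337362, 0.0134712 ]), 'gripper_force': 0.0, 'width': 0.08531696616632249}
scene [1.13492649 0.19515629 1.05488588]
side [ 0.03040698 -0.34021825  0.85828169]
{'intrinsics': array([[365.24252605,   0.        , 282.53081779],
       [  0.        , 365.24252605, 208.66036916],
       [  0.        ,   0.        ,   1.        ]]), 'dist': array([-0.02537529,  0.        ,  0.        ,  0.        ,  0.        ]), 'hand_eye': array([[-3.96480454e-04, -9.65215641e-01, -2.61454794e-01,
         6.58689385e-02],
       [ 9.99999714e-01, -5.51223425e-04,  5.18518437e-04,
         1.65815475e-03],
       [-6.44602113e-04, -2.61454513e-01,  9.65215583e-01,
        -1.70545167e-01],
       [ 0.00000000e+00,  0.00000000e+00,  0.00000000e+00,
         1.00000000e+00]])}
```

View pics/scene0.png

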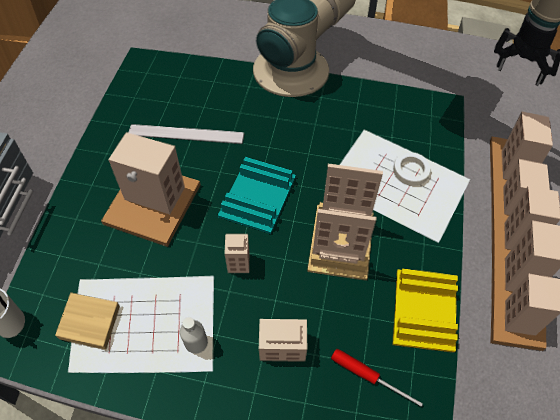

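View pics/side0.png

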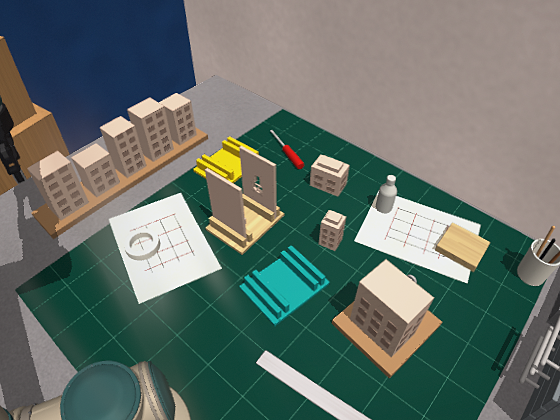

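Scene: the plywood rack is at (340,250), with the keyhole panel in its front slot (345,235) and the plain panel behind it (352,190). Look-alikes: the turquoise rack (258,193) and the yellow rack (427,310). The core is at (150,180) with its stud at (132,176), and the small tower at (236,253). I'll check with enlarged crops.

```bash
python3 - <<'E'
import cv2,numpy as np
a=cv2.imread("pics/scene0.png");b=cv2.imread("pics/side0.png")
def c(i,x,y,w,h,k):return cv2.resize(i[y:y+h,x:x+w],None,fx=k,fy=k,interpolation=cv2.INTER_CUBIC)
cv2.imwrite("pics/c1.png",np.hstack([c(a,295,155,100,130,4),c(a,100,125,100,130,4)]))
cv2.imwrite("pics/c2.png",np.hstack([c(b,195,135,100,130,4),c(b,340,250,100,130,4)]))
E
```

```text
(no output)
```

View pics/c1.png

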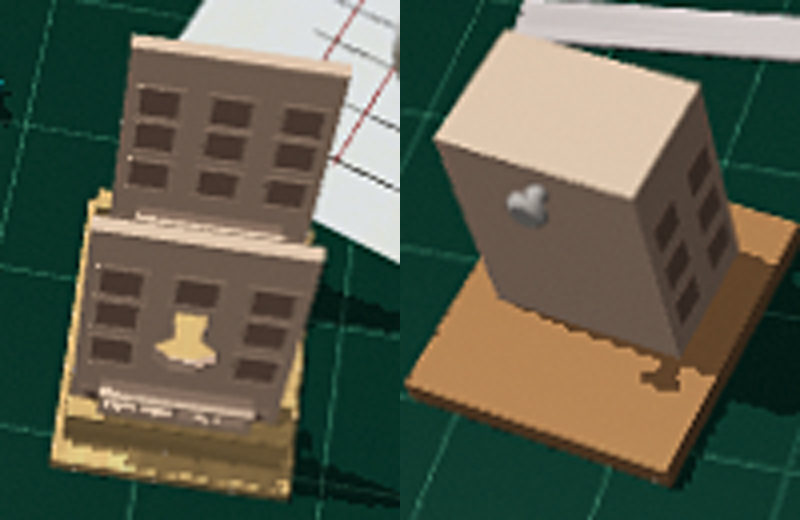

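View pics/c2.png

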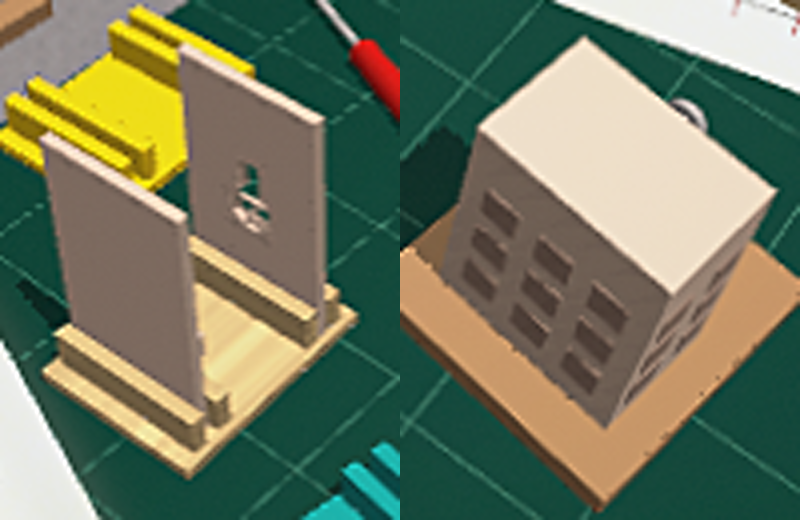

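Confirmed: the front panel, hole at about (342,240), has the keyhole. The stud is on the core's +x face, towards the scene camera. Next I fit the poses from the corners I read off.

```bash
cat > h.py <<'E'
import cv2,numpy as np,json
from scipy.optimize import least_squares
from rig import vision
P={n:vision.camera_params(n) for n in("scene","side")}
def proj(n,X):
    p=P[n];return cv2.projectPoints(np.array(X,float),np.array(p["rvec"]),np.array(p["tvec"]),p["intrinsics"],p["dist"])[0][:,0]
def world(q,X):
    X=np.array(X,float);c,s=np.cos(q[2]),np.sin(q[2])
    return X@np.array([[c,s,0],[-s,c,0],[0,0,1]])+[q[0],q[1],0]
def fit(obs,q0):
    # obs: {cam:(origin,[(u,v,x,y,z mm)])}
    def f(q):
        r=[]
        for n,(o,l) in obs.items():
            l=np.array(l,float);px=np.array(o)+(l[:,:2]+.5)/4-.5
            r.append(proj(n,world(q,l[:,2:]/1000))-px)
        return np.vstack(r).ravel()
    s=least_squares(f,q0,loss="soft_l1");print(s.x.round(4),"res",f(s.x).reshape(-1,2).round(1).tolist());return s.x
E
python3 - <<'E'
from h import *
S=(295,155);D=(195,135)
# panel tops at z=200
fac=fit({"scene":(S,[(90,231,4,-55,200),(325,263,4,55,200),(92,217,-4,-55,200),(327,248,-4,55,200)]),
 "side":(D,[(181,50,-4,55,200),(313,127,-4,-55,200),(323,120,4,-55,200)])},[.6,.2,0])
pl=fit({"scene":(S,[(133,50,4,-55,200),(348,78,4,55,200),(135,37,-4,-55,200),(350,65,-4,55,200)]),
 "side":(D,[(44,140,-4,55,200),(180,222,-4,-55,200),(187,215,4,-55,200),(55,133,4,55,200)])},[.5,.2,0])
r=fit({"scene":(S,[(53,465,85,-65,0),(290,498,85,65,0)]),"side":(D,[(188,478,-85,-65,0),(43,380,-85,65,0),(357,322,85,-65,0)])},[.55,.2,0])
print(world(r,[[.055,0,0],[-.055,0,0]]))
S=(100,125);D=(340,250)
c=fit({"scene":(S,[(38,138,20,-60,170),(233,200,20,60,170),(298,85,-60,60,170),(110,30,-60,-60,170),(8,382,90,-85,18),(268,470,90,85,18),(398,228,-90,85,18)]),
"side":(D,[(186,38,20,60,170),(80,128,-60,60,170),(268,295,-60,-60,170),(377,190,20,-60,170),(200,495,-90,-85,18)])},[.45,-.25,0])
print("stud",world(c,[[.0255,0,.15]]))
E
```

```text
[0.5777 0.214  0.0371] res [[0.0, -0.4], [-0.3, 0.0], [0.1, -0.4], [-0.5, 0.2], [-1.2, -0.4], [0.3, -0.8], [-0.0, -0.9]]
[0.4684 0.2155 0.0387] res [[-0.9, -0.5], [0.5, 0.2], [-1.0, -0.4], [0.2, 0.3], [-0.7, -0.5], [0.0, -0.0], [0.7, -0.3], [-1.0, -0.6]]
[0.5213 0.2162 0.049 ] res [[-0.5, 0.5], [-0.0, 0.5], [-0.1, 0.5], [-0.5, 0.2], [-0.6, -0.2]]
[[0.57621066 0.21884678 0.        ]
 [0.46634262 0.21346047 0.        ]]
[ 0.5128 -0.2314 -0.1466] res [[-1.0, -0.2], [-0.1, -0.3], [0.9, -0.1], [-0.7, -0.4], [-1.0, -0.3], [-0.7, 0.6], [0.6, -1.2], [-0.7, -0.8], [-0.9, -1.1], [0.6, -0.8], [-0.6, -0.2], [0.5, 1.2]]
stud [[ 0.53807384 -0.23514948  0.15      ]]
```

```bash
cat >> h.py <<'E'
from rig import readout
from scipy.spatial.transform import Rotation as Ro
def state():
    s=readout.get_state();q=s["ee_rot"];return s,np.array(s["position"]),Ro.from_quat([q[1],q[2],q[3],q[0]])
def to(t,yaw):
    """delta to put TCP at t, tool down, tool y along world angle yaw; in tool mm and 6deg units"""
    s,p,R=state();c,k=np.cos(yaw),np.sin(yaw)
    T=Ro.from_matrix(np.array([[-k,c,0],[c,k,0],[0,0,-1]]).T)
    T=Ro.from_matrix(np.column_stack([[-k,c,0],[c,k,0],[0,0,-1]]))
    print("t",s["clock"],"pos",p.round(4),"shift",(R.inv().apply(np.array(t)-p)*1000).round(1),"turn",((R.inv()*T).as_rotvec()/np.radians(6)).round(2))
E
python3 -m handwheel '[[[0,0,-5],[0,0,1],-1],[[0,0,-5],[0,0,1],-1],[[0,0,-5],[0,0,1],-1],[[0,0,-5],[0,0,1],-1],[[0,0,-5],[0,0,1],-1],[[0,0,-5],[0,0,1],-1],[[0,0,-5],[0,0,1],-1],[[0,0,-5],[0,0,1],-1],[[0,0,-5],[0,0,1],-1],[[0,0,-5],[0,0,1],-1],[[0,0,-5],[0,0,1],-1],[[0,0,-5],[0,0,1],-1]]' 40
python3 -c "
from h import *
to([.578,.214,.26],.038)"
```

```text
clock: 1.6
position: [0.152, 0.5542, 0.2628]
ee_rot: [0.0, 0.692, 0.722, -0.001]
contact_force: [0.4, 1.1, 0.1]
width: 0.0851
gripper_force: 0.0
t 1.6 pos [0.152  0.5542 0.2628] shift [-358.2  411.     3. ] turn [-0.    0.01  0.05]
```

```bash
python3 -m handwheel '[[[-30,34,0],[0,0,0],-1],[[-30,34,0],[0,0,0],-1],[[-30,34,0],[0,0,0],-1],[[-30,34,0],[0,0,0],-1],[[-30,34,0],[0,0,0],-1],[[-30,34,0],[0,0,0],-1],[[-30,34,0],[0,0,0],-1],[[-30,34,0],[0,0,0],-1],[[-30,34,0],[0,0,0],-1],[[-30,34,0],[0,0,0],-1],[[-30,34,0],[0,0,0],-1],[[-28,37,0],[0,0,0],-1],[[0,0,0],[0,0,0],-1],[[0,0,0],[0,0,0],-1]]'
python3 -c "
from h import *
to([.578,.214,.169],.038)
cv2.imwrite('pics/w1.png',vision.get_image('wrist'))"
```

```text
clock: 3.35
position: [0.5787, 0.216, 0.2625]
ee_rot: [-0.001, 0.691, 0.723, -0.001]
contact_force: [0.5, 0.3, 0.3]
width: 0.0852
gripper_force: 0.0
t 3.35 pos [0.5787 0.216  0.2625] shift [-2.  -0.6 93.5] turn [-0.02 -0.    0.08]
```

View pics/w1.png

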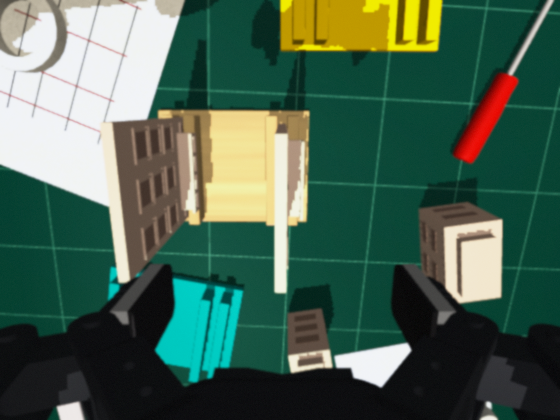

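The wrist view shows the facade's top edge at columns 274–288, rows about 127–292, centred between the fingers (about 150 and 415). I'll check y, then descend.

```bash
cat >> h.py <<'E'
def wray(uv,z):
    s,p,R=state();w=vision.camera_params("wrist");H=w["hand_eye"]
    n=cv2.undistortPoints(np.array(uv,float).reshape(-1,1,2),w["intrinsics"],w["dist"])[:,0]
    d=R.apply(np.c_[n,np.ones(len(n))]@H[:3,:3].T);o=p+R.apply(H[:3,3])
    return (o+d*((z-o[2])/d[:,2])[:,None]).round(4)
E
python3 -c "
from h import *
print(wray([(281,292),(281,131),(274,292),(288,292)],.2))"
python3 -m handwheel '[[[-1,0,20],[0,0,0.08],-1],[[-1,0,20],[0,0,0],-1],[[0,-1,20],[0,0,0],-1],[[0,0,20],[0,0,0],-1],[[0,0,13.5],[0,0,0],-1],[[0,0,0],[0,0,0],-1],[[0,0,0],[0,0,0],-1]]'
```

```text
[[0.5805 0.16   0.2   ]
 [0.5755 0.2713 0.2   ]
 [0.5756 0.1598 0.2   ]
 [0.5855 0.1602 0.2   ]]
clock: 4.28
position: [0.5787, 0.2144, 0.1706]
ee_rot: [0.0, 0.693, 0.721, 0.001]
contact_force: [0.1, -0.3, 0.3]
width: 0.0854
gripper_force: 0.0
```

```bash
python3 -m handwheel '[[[0,0,0],[0,0,0],0],[[0,0,0],[0,0,0],0.5],[[0,0,0],[0,0,0],0.8],[[0,0,0],[0,0,0],1],[[0,0,0],[0,0,0],1],[[0,0,0],[0,0,0],1],[[0,0,0],[0,0,0],1],[[0,0,0],[0,0,0],1]]' 50
python3 -m handwheel '[[[0,0,-5],[0,0,0],1],[[0,0,-5],[0,0,0],1],[[0,0,-10],[0,0,0],1],[[0,0,-20],[0,0,0],1],[[0,0,-20],[0,0,0],1],[[0,0,-20],[0,0,0],1],[[0,0,-20],[0,0,0],1],[[0,0,-20],[0,0,0],1],[[0,0,0],[0,0,0],1],[[0,0,0],[0,0,0],1]]'
python3 -c "
from h import *
c,s=np.cos(-.1466),np.sin(-.1466)
t=np.array([.5381,-.2351,.065+.19-.031+.065])+np.array([c,s,0])*.09
to(t,-.1466)
cv2.imwrite('pics/s1.png',cv2.resize(vision.get_image('scene')[80:320,220:460],None,fx=2.4,fy=2.4))"
```

```text
clock: 5.28
position: [0.5785, 0.214, 0.1699]
ee_rot: [0.0, 0.694, 0.72, 0.0]
contact_force: [1.0, -0.6, 1.6]
width: 0.0049
gripper_force: 49.1
clock: 6.52
position: [0.578, 0.2138, 0.2891]
ee_rot: [-0.0, 0.694, 0.72, -0.0]
contact_force: [-0.3, -0.4, -3.0]
width: 0.0048
gripper_force: 48.9
t 6.525 pos [0.578  0.2138 0.2891] shift [-4.636e+02  3.150e+01  1.000e-01] turn [-0.01  0.    1.76]
```

View pics/s1.png

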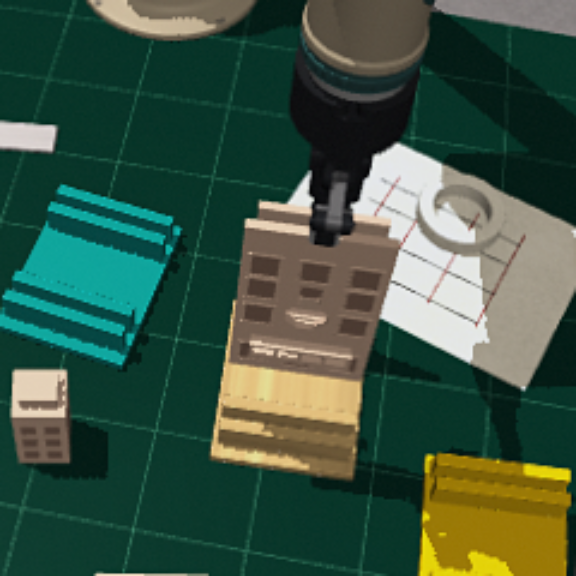

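Facade lifted and hanging upright; the plain panel is still standing. Turning to the core's heading.

```bash
python3 -m handwheel '[[[-5,5,0],[0,0,0.4],1],[[-20,10,0],[0,0,0.7],1],[[-30,10,0],[0,0,0.66],1],[[-30,0,0],[0,0,0],1]]'
python3 -c "
from h import *
c,s=np.cos(-.1466),np.sin(-.1466)
t=np.array([.5381,-.2351,.289])+np.array([c,s,0])*.09
to(t,-.1466)"
```

```text
clock: 7.08
position: [0.5977, 0.1273, 0.2885]
ee_rot: [0.0, 0.758, 0.653, -0.001]
contact_force: [0.5, 0.5, -1.8]
width: 0.0047
gripper_force: 48.9
t 7.075 pos [0.5977 0.1273 0.2885] shift [-3.671e+02  8.460e+01 -3.000e-01] turn [-0.01  0.01 -0.02]
```

```bash
python3 -m handwheel '[[[-30,8,0],[0,0,0],1],[[-30,8,0],[0,0,0],1],[[-30,8,0],[0,0,0],1],[[-30,8,0],[0,0,0],1],[[-30,8,0],[0,0,0],1],[[-30,8,0],[0,0,0],1],[[-30,8,0],[0,0,0],1],[[-30,8,0],[0,0,0],1],[[-30,7,0],[0,0,0],1],[[-30,7,0],[0,0,0],1],[[-30,6,0],[0,0,0],1],[[-20,0,0],[0,0,0],1],[[-12,0,0],[0,0,0],1],[[-5,0,20],[0,0,0],1],[[0,0,20],[0,0,0],1],[[0,0,15],[0,0,0],1],[[0,0,10],[0,0,0],1],[[0,0,0],[0,0,0],1],[[0,0,0],[0,0,0],1],[[0,0,0],[0,0,0],1]]'
python3 -c "
from h import *
c,s=np.cos(-.1466),np.sin(-.1466)
t=np.array([.5381,-.2351,.224])+np.array([c,s,0])*.05
to(t,-.1466)
cv2.imwrite('pics/s2.png',cv2.resize(vision.get_image('scene')[100:250,80:230],None,fx=4,fy=4,interpolation=cv2.INTER_CUBIC))"
```

```text
clock: 9.57
position: [0.6268, -0.2467, 0.2256]
ee_rot: [0.001, 0.757, 0.654, 0.0]
contact_force: [0.3, 0.4, -2.3]
width: 0.0046
gripper_force: 48.9
t 9.575 pos [ 0.6268 -0.2467  0.2256] shift [ -1.4 -39.5   1.5] turn [0.02 0.   0.  ]
```

View pics/s2.png

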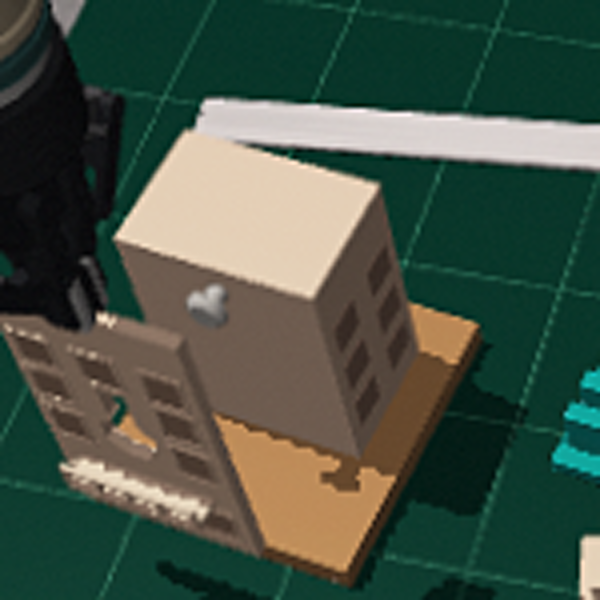

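The panel hangs upright in front of the core: its right edge runs from about (185,345) to (262,555), the keyhole is near (125,425) and the stud head near (208,306). I'll compare these with the predicted positions.

```bash
python3 -c "
from h import *
s,p,R=state();f=[p[0],p[1],-.1466];z=p[2]-.159
def show(n,q,X,dz=0):
    print(n,((proj('scene',world(q,np.array([X])/1000)+[0,0,dz])[0]-[80,100]+.5)*4-.5).round(1))
for n,X in dict(topfront=(4,55,190),topback=(-4,55,190),botfront=(4,55,0),slotTopR=(4,8,126),slotTopL=(4,-8,126),holebotR=(4,6.6,69),holebotL=(4,-6.6,69),holeR=(4,16,85),holeL=(4,-16,85)).items(): show(n,f,X,z)
c=[.5128,-.2314,-.1466]
for n,X in dict(headfront=(38,0,150),headback=(31,0,150),face=(20,0,150),headtop=(34,0,162),headbot=(34,0,138),headL=(34,-12,150),headR=(34,12,150),coreFR=(20,60,170),coreFL=(20,-60,170),botR=(20,60,18)).items(): show(n,c,X)
"
```

```text
topfront [175. 348.]
topback [183.3 334.6]
botfront [258.  555.4]
slotTopR [122.8 396.9]
slotTopL [ 95.3 387.6]
holebotR [148.3 458.7]
holebotL [126.4 451.1]
holeR [156.5 447.1]
holeL [102.9 428.7]
headfront [203.3 316.4]
headback [209.6 306.3]
face [219.6 290.4]
headtop [202.  296.9]
headbot [211.8 324. ]
headL [187.3 304.4]
headR [226.7 316.9]
coreFR [312.7 298.9]
coreFL [114.2 237. ]
botR [360.3 458.3]
```

```bash
python3 -m handwheel '[[[-1,-15,0],[0,0,0],1],[[-1.4,-20,0],[0,0,0],1],[[-1,-20,0.5],[0,0,0],1],[[0,-9,0],[0,0,0],1],[[0,0,0],[0,0,0],1],[[0,0,0],[0,0,0],1],[[0,0,0],[0,0,0],1],[[0,0,0],[0,0,0],1]]'
python3 -c "
from h import *
c,s=np.cos(-.1466),np.sin(-.1466)
t=np.array([.5381,-.2351,.225])
to(t,-.1466)
cv2.imwrite('pics/s3.png',cv2.resize(vision.get_image('scene')[130:230,90:190],None,fx=6,fy=6,interpolation=cv2.INTER_CUBIC))
s,p,R=state();f=[p[0],p[1],-.1466];z=p[2]-.160
def show(n,q,X,dz=0):
    print(n,((proj('scene',world(q,np.array([X])/1000)+[0,0,dz])[0]-[90,130]+.5)*6-.5).round(1))
for n,X in dict(topfront=(4,55,190),topfrontL=(4,-55,190),botfront=(4,55,0),slotTopR=(4,8,126),slotTopL=(4,-8,126),holebotR=(4,6.6,69),holebotL=(4,-6.6,69),holeR=(4,16,85),holeL=(4,-16,85)).items(): show(n,f,X,z)
c=[.5128,-.2314,-.1466]
for n,X in dict(headfront=(38,0,150),headL=(34,-12,150),headR=(34,12,150),headT=(34,0,162),headB=(34,0,138),coreFR=(20,60,170)).items(): show(n,c,X)
"
```

```text
clock: 10.62
position: [0.563, -0.2407, 0.2239]
ee_rot: [-0.0, 0.757, 0.654, 0.0]
contact_force: [0.4, 0.2, -2.2]
width: 0.0051
gripper_force: 48.9
t 10.625 pos [ 0.563  -0.2407  0.2239] shift [  1.9 -25.4  -1.1] turn [-0. -0.  0.]
topfront [293.6 187.9]
topfrontL [ 4.2 99.2]
botfront [401.5 510.6]
slotTopR [211.4 268.2]
slotTopL [170.9 255.3]
holebotR [244.6 364.2]
holebotL [212.4 353.7]
holeR [258.  345.4]
holeL [179.  319.7]
headfront [245.2 294.9]
headL [221.2 276.8]
headR [280.3 295.6]
headT [243.2 265.7]
headB [258.  306.3]
coreFR [409.3 268.6]
```

View pics/s3.png

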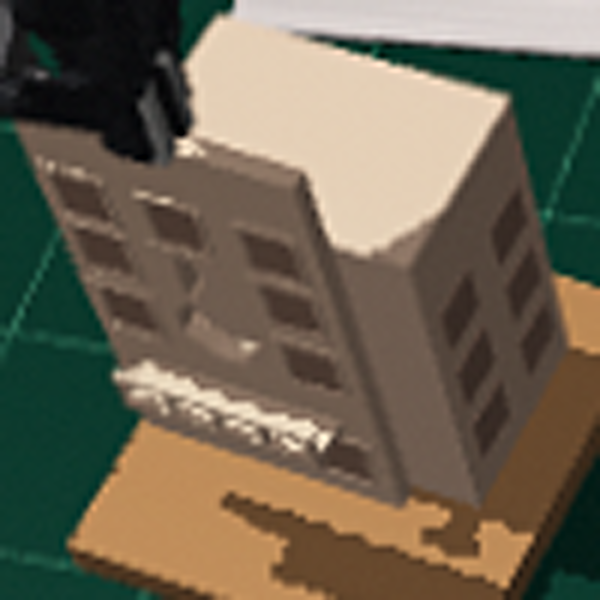

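The panel is lined up with the core, within about 1 mm sideways by the edges. Moving in, watching the force.

```bash
python3 -m handwheel '[[[0.3,-6,0],[0,0,0],1],[[0,-6,0],[0,0,0],1],[[0,-6,0],[0,0,0],1],[[0,-5,0],[0,0,0],1],[[0,0,0],[0,0,0],1],[[0,0,0],[0,0,0],1]]'
python3 -m handwheel '[[[0,-1,0],[0,0,0],1],[[0,0,0],[0,0,0],1],[[0,0,0],[0,0,0],1]]'
python3 -m handwheel '[[[0,-1,0],[0,0,0],1],[[0,0,0],[0,0,0],1],[[0,0,0],[0,0,0],1]]'
python3 -c "
from h import *
to([.5381,-.2351,.224],-.1466)"
```

```text
clock: 11.42
position: [0.54, -0.2371, 0.2243]
ee_rot: [0.0, 0.757, 0.654, 0.0]
contact_force: [0.9, -0.3, -1.5]
width: 0.0046
gripper_force: 48.9
clock: 11.8
position: [0.5389, -0.2368, 0.2241]
ee_rot: [-0.0, 0.757, 0.654, 0.0]
contact_force: [-0.1, -0.3, -2.2]
width: 0.0051
gripper_force: 49.0
clock: 12.18
position: [0.5379, -0.2367, 0.2242]
ee_rot: [-0.0, 0.757, 0.654, 0.0]
contact_force: [0.6, 0.4, -2.5]
width: 0.005
gripper_force: 49.0
t 12.175 pos [ 0.5379 -0.2367  0.2242] shift [ 1.6 -0.   0.2] turn [ 0. -0.  0.]
```

```bash
for i in 1; do python3 -m handwheel '[[[0,-1,0],[0,0,0],1],[[0,0,0],[0,0,0],1],[[0,0,0],[0,0,0],1]]'; done
python3 -m handwheel '[[[0,-1,0],[0,0,0],1],[[0,0,0],[0,0,0],1],[[0,0,0],[0,0,0],1]]'
python3 -c "
from h import *
to([.5381,-.2351,.224],-.1466)"
```

```text
clock: 12.55
position: [0.5369, -0.2365, 0.2242]
ee_rot: [-0.0, 0.757, 0.654, 0.0]
contact_force: [0.4, 0.8, -1.7]
width: 0.0049
gripper_force: 48.9
clock: 12.92
position: [0.5359, -0.2364, 0.2242]
ee_rot: [-0.0, 0.757, 0.654, 0.0]
contact_force: [-0.3, -0.4, -2.3]
width: 0.0049
gripper_force: 48.9
t 12.925 pos [ 0.5359 -0.2364  0.2242] shift [1.6 2.  0.2] turn [ 0. -0.  0.]
```

```bash
python3 -m handwheel '[[[0,-1,0],[0,0,0],1],[[0,0,0],[0,0,0],1],[[0,0,0],[0,0,0],1]]'
python3 -m handwheel '[[[0,-1,0],[0,0,0],1],[[0,0,0],[0,0,0],1],[[0,0,0],[0,0,0],1]]'
python3 -c "
from h import *
to([.5381,-.2351,.224],-.1466)
cv2.imwrite('pics/a.png',np.hstack([cv2.resize(vision.get_image('scene')[130:230,90:160],None,fx=5.5,fy=5.5,interpolation=cv2.INTER_CUBIC),cv2.resize(vision.get_image('side')[245:345,380:450],None,fx=5.5,fy=5.5,interpolation=cv2.INTER_CUBIC)]))"
```

```text
clock: 13.3
position: [0.535, -0.2362, 0.2242]
ee_rot: [0.0, 0.757, 0.654, 0.0]
contact_force: [0.7, 0.3, -2.1]
width: 0.0046
gripper_force: 49.0
clock: 13.68
position: [0.534, -0.2361, 0.2242]
ee_rot: [0.0, 0.757, 0.654, 0.0]
contact_force: [0.3, -0.4, -1.5]
width: 0.0049
gripper_force: 49.0
t 13.675 pos [ 0.534  -0.2361  0.2242] shift [1.6 3.9 0.2] turn [ 0. -0.  0.]
```

View pics/a.png

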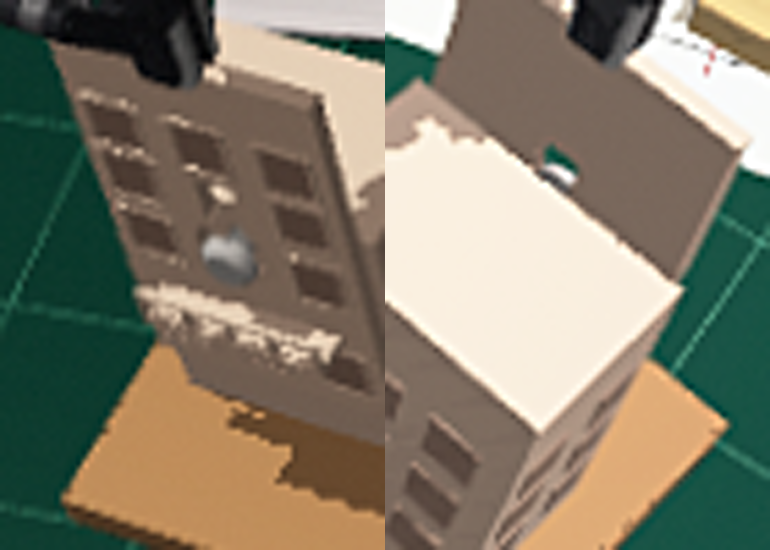

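The head is through the wide hole in both views: (228,255) in front, (560,175) from behind. No contact with the core face yet, so I keep feeling for it.

```bash
python3 -m handwheel '[[[0,-1,0],[0,0,0],1],[[0,0,0],[0,0,0],1],[[0,0,0],[0,0,0],1]]'
python3 -c "
from h import *
s,p,R=state()
print(s['contact_force'],s['moment'],p)
c=[.5128,-.2314,-.1466]
def show(n,X): 
  for cam,o in(('scene',(90,130)),('side',(380,245))): print(n,cam,((proj(cam,world(c,np.array([X])/1000))[0]-o+.5)*5.5-.5).round(0))
show('headfront',(38,0,150));show('coreFRtop',(20,60,170));show('coreFLtop',(20,-60,170))
show('fac home topback-y x=0 ',(21.5,-55,255));show('fac topback-y x=-1.5',(20,-55,255));show('facFront+y top',(29.5,55,255));show('botR front',(29.5,55,65))
"
```

```text
clock: 14.15
position: [0.533, -0.236, 0.2242]
ee_rot: [0.0, 0.757, 0.654, 0.0]
contact_force: [0.7, -0.2, -1.5]
width: 0.005
gripper_force: 49.1
[ 0.7446008  -0.19320969 -1.5114597 ] [ 0.00729005 -0.15807764  0.06223852] [ 0.5329921  -0.23597854  0.22421122]
headfront scene [225. 270.]
headfront side [178. 182.]
coreFRtop scene [375. 246.]
coreFRtop side [32. 76.]
coreFLtop scene [102. 161.]
coreFLtop side [295. 288.]
fac home topback-y x=0  scene [55. 22.]
fac home topback-y x=0  side [357. 137.]
fac topback-y x=-1.5 scene [57. 19.]
fac topback-y x=-1.5 side [355. 140.]
facFront+y top scene [307. 117.]
facFront+y top side [107. -77.]
botR front scene [400. 417.]
botR front side [  8. 224.]
```

The panel's outline doesn't match the prediction; it may be tilted against the core. I'll back out 4 mm and take one wide picture with the predicted upright outline drawn in.

```bash
python3 -m handwheel '[[[0,2,0],[0,0,0],1],[[0.5,2,0],[0,0,0],1],[[0,0,0],[0,0,0],1],[[0,0,0],[0,0,0],1],[[0,0,0],[0,0,0],1]]'
python3 -c "
from h import *
to([.5381,-.2351,.224],-.1466)
s,p,R=state();f=[p[0],p[1],-.1466];z=p[2]-.160
im=[]
for cam,(x,y) in (('scene',(88,125)),('side',(368,225))):
    I=vision.get_image(cam);cv2.imwrite('pics/raw_%s.png'%cam,I)
    K=cv2.resize(I[y:y+130,x:x+88],None,fx=4.5,fy=4.5,interpolation=cv2.INTER_CUBIC)
    def P(X): return ((proj(cam,world(f,np.array(X)/1000)+[0,0,z])-[x,y]+.5)*4.5-.5)
    sx=4 if cam=='scene' else -4
    r=P([(sx,-55,0),(sx,55,0),(sx,55,190),(sx,-55,190)])
    for a in r: cv2.circle(K,tuple(int(v) for v in a),2,(0,0,255),-1)
    print(cam,r.round(0).tolist());im.append(K)
cv2.imwrite('pics/b.png',np.hstack(im))"
```

```text
clock: 14.78
position: [0.5368, -0.236, 0.2241]
ee_rot: [-0.0, 0.757, 0.654, -0.0]
contact_force: [0.1, 0.5, -2.2]
width: 0.0049
gripper_force: 48.9
t 14.775 pos [ 0.5368 -0.236   0.2241] shift [1.1 1.1 0.1] turn [-0. -0.  0.]
scene [[143.0, 299.0], [336.0, 363.0], [260.0, 117.0], [44.0, 53.0]]
side [[227.0, 437.0], [50.0, 286.0], [129.0, 41.0], [346.0, 207.0]]
```

View pics/b.png

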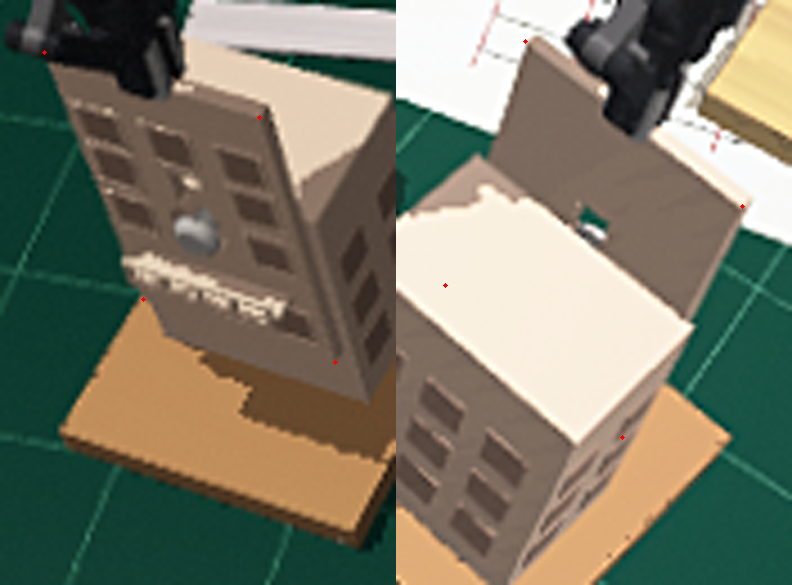

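The upright outline (red dots) fits: the part below the panel is just the core's face, so there is no tilt. I resume feeling for the face.

```bash
python3 -m handwheel '[[[0,-2,0],[0,0,0],1],[[0,-2,0],[0,0,0],1],[[0,0,0],[0,0,0],1],[[0,0,0],[0,0,0],1]]'
for r in 1; do python3 -m handwheel '[[[0,-1,0],[0,0,0],1],[[0,0,0],[0,0,0],1],[[0,0,0],[0,0,0],1]]' | grep -E "pos|contact"
python3 -m handwheel '[[[0,-1,0],[0,0,0],1],[[0,0,0],[0,0,0],1],[[0,0,0],[0,0,0],1]]' | grep -E "pos|contact"; done
```

```text
clock: 15.38
position: [0.5332, -0.2355, 0.2243]
ee_rot: [0.0, 0.757, 0.654, 0.0]
contact_force: [1.4, -0.5, -1.6]
width: 0.0051
gripper_force: 49.0
position: [0.5322, -0.2354, 0.2243]
contact_force: [0.2, -0.4, -2.3]
position: [0.5311, -0.2352, 0.2242]
contact_force: [0.8, -0.5, -1.4]
```

```bash
python3 -c "
from h import *
a=cv2.imread('pics/raw_scene.png',0);i=vision.get_image('scene');cv2.imwrite('pics/raw2.png',i);b=cv2.cvtColor(i,cv2.COLOR_BGR2GRAY)
s,p,R=state();f=[.5368,-.236,-.1466];z=.0641
X=np.array([(4,-35,160),(4,35,160),(4,-35,130),(4,35,130),(4,-35,105),(4,35,105),(4,55,180),(22,-38,60),(22,38,60),(4,-50,40),(22,0,60)])/1000
A=proj('scene',world(f,X)+[0,0,z]);B=proj('scene',world([p[0],p[1],-.1466],X)+[0,0,z])
n,st,e=cv2.calcOpticalFlowPyrLK(a,b,A.astype(np.float32).reshape(-1,1,2),None,winSize=(13,13),maxLevel=1)
for k in range(len(X)): print((X[k]*1000).round(),'pred',(B-A)[k].round(2),'seen',(n[:,0]-A)[k].round(2),e[k])
print(s['contact_force'],s['moment'])"
```

```text
[  4. -35. 160.] pred [ 1.4  -2.09] seen [ 1.23 -1.59] [10.232988]
[  4.  35. 160.] pred [ 1.35 -2.15] seen [ 0.95 -1.6 ] [4.382396]
[  4. -35. 130.] pred [ 1.36 -2.07] seen [-0.1  -1.01] [8.230769]
[  4.  35. 130.] pred [ 1.31 -2.13] seen [ 0.6  -0.97] [4.5325446]
[  4. -35. 105.] pred [ 1.32 -2.05] seen [-0.22 -0.29] [8.161057]
[  4.  35. 105.] pred [ 1.28 -2.11] seen [ 0.54 -0.16] [6.721524]
[  4.  55. 180.] pred [ 1.37 -2.19] seen [ 1.05 -2.23] [6.0822854]
[ 22. -38.  60.] pred [ 1.28 -2.05] seen [-0.71  0.76] [8.181582]
[22. 38. 60.] pred [ 1.24 -2.11] seen [-0.47  0.2 ] [14.84301]
[  4. -50.  40.] pred [ 1.25 -1.99] seen [-0.68  0.73] [7.821561]
[22.  0. 60.] pred [ 1.26 -2.08] seen [-0.84  0.07] [13.621302]
[ 1.37998132  0.18915915 -1.01851763] [-0.03254656 -0.22935237  0.0365796 ]
```

The flow shows the panel pivoting in the pads about the core's top edge. Contact came at about −1.6 mm, which matches my estimate of the face. I'll go back to x ≈ 0 and ease the grip so it hangs plumb.

```bash
python3 -m handwheel '[[[0,2,0],[0,0,0],1],[[0,2,0],[0,0,0],1],[[0,2,0],[0,0,0],1],[[0,0.7,0],[0,0,0],1],[[0,0,0],[0,0,0],1],[[0,0,0],[0,0,0],1],[[0,0,0],[0,0,0],1],[[0,0,0],[0,0,0],1]]' 22
python3 -c "
from h import *
to([.5381,-.2351,.224],-.1466)
s,p,R=state()
i=vision.get_image('scene');cv2.imwrite('pics/raw3.png',i);b=cv2.cvtColor(i,cv2.COLOR_BGR2GRAY)
a=cv2.imread('pics/raw2.png',0)
f=[p[0],p[1],-.1466];z=.0641
X=np.array([(4,-35,160),(4,35,160),(4,-35,130),(4,35,130),(4,-35,105),(4,35,105),(4,55,180),(22,-38,60),(22,38,60),(4,-50,40)])/1000
A=proj('scene',world(f,X)+[0,0,z])
for r in('raw_scene','raw2'):
  a=cv2.imread('pics/%s.png'%r,0)
  n,st,e=cv2.calcOpticalFlowPyrLK(b,a,A.astype(np.float32).reshape(-1,1,2),None,winSize=(13,13),maxLevel=1)
  print(r,(A-n[:,0]).round(2).tolist())"
```

```text
clock: 17.18
position: [0.5376, -0.2362, 0.2242]
ee_rot: [0.0, 0.757, 0.654, 0.0]
contact_force: [0.9, -0.3, -1.4]
width: 0.005
gripper_force: 48.9
t 17.175 pos [ 0.5376 -0.2362  0.2242] shift [1.1 0.3 0.2] turn [ 0. -0.  0.]
raw_scene [[-0.22, 0.19], [-0.17, 0.3], [-0.23, 0.24], [-0.17, 0.26], [-0.21, 0.17], [-0.14, 0.22], [-0.18, 0.38], [-0.07, 0.31], [-0.17, 0.24], [-0.02, 0.26]]
raw2 [[-1.37, 1.76], [-1.05, 1.97], [-0.3, 1.15], [-0.72, 1.25], [0.16, 0.58], [-0.67, 0.37], [-1.25, 2.57], [0.68, -0.42], [0.3, 0.02], [0.67, -0.45]]
```

It sprang back upright, uniformly. Now I lower it along the slot.

```bash
python3 -m handwheel '[[[-0.5,0,3],[0,0,0],1],[[0,0,4],[0,0,0],1],[[0,0,4],[0,0,0],1],[[0,0,4],[0,0,0],1],[[0,0,0],[0,0,0],1],[[0,0,0],[0,0,0],1]]'
python3 -m handwheel '[[[0,0,4],[0,0,0],1],[[0,0,4],[0,0,0],1],[[0,0,4],[0,0,0],1],[[0,0,0],[0,0,0],1],[[0,0,0],[0,0,0],1]]'
```

```text
clock: 17.98
position: [0.5376, -0.2367, 0.2092]
ee_rot: [-0.0, 0.757, 0.654, 0.0]
contact_force: [0.3, 0.2, -2.0]
width: 0.0052
gripper_force: 48.9
clock: 18.6
position: [0.5376, -0.2367, 0.1972]
ee_rot: [0.0, 0.757, 0.654, 0.0]
contact_force: [0.2, 0.0, -2.4]
width: 0.0048
gripper_force: 48.9
```

```bash
python3 -m handwheel '[[[0,0,3],[0,0,0],1],[[0,0,2.5],[0,0,0],1],[[0,0,0],[0,0,0],1],[[0,0,0],[0,0,0],1]]'|grep -E "pos|cont"
python3 -m handwheel '[[[0,0,1],[0,0,0],1],[[0,0,0],[0,0,0],1],[[0,0,0],[0,0,0],1]]'|grep -E "pos|cont"
python3 -m handwheel '[[[0,0,1],[0,0,0],1],[[0,0,0],[0,0,0],1],[[0,0,0],[0,0,0],1]]'|grep -E "pos|cont"
```

```text
position: [0.5376, -0.2366, 0.1917]
contact_force: [0.3, 0.1, -2.9]
position: [0.5376, -0.2367, 0.1907]
contact_force: [-0.1, 0.4, -2.8]
position: [0.5377, -0.2367, 0.1898]
contact_force: [0.1, -0.2, -0.8]
```

```bash
python3 -m handwheel '[[[0,0,0.7],[0,0,0],1],[[0,0,0],[0,0,0],1],[[0,0,0],[0,0,0],1]]'|grep -E "pos|cont"
python3 -m handwheel '[[[0,0,0],[0,0,0],0.7],[[0,0,0],[0,0,0],0.4],[[0,0,0],[0,0,0],0.1],[[0,0,0],[0,0,0],0],[[0,0,0],[0,0,0],0],[[0,0,0],[0,0,0],0]]'
python3 -c "
from h import *
i=vision.get_image('scene');cv2.imwrite('pics/raw4.png',i)
b=cv2.cvtColor(i,cv2.COLOR_BGR2GRAY);a=cv2.imread('pics/raw3.png',0)
f=[.5376,-.2362,-.1466];g=[.5381,-.2351,-.1466]
X=np.array([(4,-35,160),(4,35,160),(4,-35,130),(4,35,130),(4,-35,105),(4,35,105),(22,-38,60),(22,38,60)])/1000
A=proj('scene',world(f,X)+[0,0,.0643]);B=proj('scene',world(f,X)+[0,0,.030])
n,st,e=cv2.calcOpticalFlowPyrLK(a,b,A.astype(np.float32).reshape(-1,1,2),B.astype(np.float32).reshape(-1,1,2),winSize=(13,13),maxLevel=0,flags=cv2.OPTFLOW_USE_INITIAL_FLOW)
print((n[:,0]-B).round(2).tolist(),e.ravel().round(0))"
```

```text
position: [0.538, -0.2368, 0.1896]
contact_force: [-0.3, 0.0, 4.0]
clock: 20.98
position: [0.5376, -0.2366, 0.1889]
ee_rot: [-0.0, 0.757, 0.654, 0.0]
contact_force: [0.6, -0.0, -1.1]
width: 0.0429
gripper_force: 0.0
[[-10.24, 2.35], [-0.49, -0.2], [1.04, 0.46], [-0.38, -0.33], [0.32, 0.32], [-0.1, -0.23], [-7.25, 9.77], [0.34, -0.28]] [41.  2. 14.  3.  3.  3. 36. 13.]
```

It rested on the neck (+4 N) and, once released, stands within about 0.5 px of the home prediction. Retreating.

```bash
python3 -m handwheel '[[[0,0,-5],[0,0,0],0],[[0,0,-10],[0,0,0],0],[[0,0,-20],[0,0,0],0],[[0,0,-30],[0,0,0],0],[[0,0,-30],[0,0,0],0],[[0,0,-30],[0,0,0],0],[[0,0,0],[0,0,0],0],[[0,0,0],[0,0,0],0],[[0,0,0],[0,0,0],0],[[0,0,0],[0,0,0],0]]'
python3 -c "
from h import *
b=cv2.cvtColor(vision.get_image('scene'),cv2.COLOR_BGR2GRAY);a=cv2.imread('pics/raw4.png',0);r=cv2.imread('pics/raw3.png',0)
f=[.5376,-.2362,-.1466]
X=np.array([(4,-35,160),(4,35,160),(4,-35,130),(4,35,130),(4,-35,105),(4,35,105),(22,-38,60),(22,38,60)])/1000
B=proj('scene',world(f,X)+[0,0,.030])
n=cv2.calcOpticalFlowPyrLK(a,b,B.astype(np.float32).reshape(-1,1,2),None,winSize=(13,13),maxLevel=1)[0]
print((n[:,0]-B).round(2).tolist())
"
```

```text
clock: 22.28
position: [0.5372, -0.2364, 0.3129]
ee_rot: [-0.001, 0.757, 0.654, -0.0]
contact_force: [-0.8, 0.2, 0.3]
width: 0.0429
gripper_force: 0.0
[[-21.71, -0.77], [-0.02, 0.15], [-15.69, -6.22], [-0.02, -0.01], [-0.01, -0.01], [-0.01, -0.01], [0.0, 0.01], [-0.02, -0.01]]
```

```bash
python3 -c "
from rig import manip
print(manip.sign_off())"
```

```text
the job is handed in; nothing more can be done
None
```

The keyhole facade hangs home on the stud, balcony outwards and released, and did not move as the gripper withdrew; the job was handed in at about 22 s (no verdict returned), and I did not recheck the plain panel or the small tower at the end.

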